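Take the slim hole punch out of the lever arch file

TASK

The slim hole punch kept in the lever arch file is needed for today's delivery notes: lift the file's lever so that the rings spring open, take the punch off the two posts and lay it flat, right way up, in the aluminium tray without dropping it. Then press the lever down until it locks and the rings are closed. Work the rings by the lever only, do not push on the rings themselves, and leave the nut jars and the tape stand where they are.

Things in the scene. Friction and masses are not known exactly. Their poses are not given: they have to be found in the camera images.
- file: Open A5 lever arch file, too heavy to shift. Origin: on the bench, midway between its two posts; +x from spine to page side, +y along the posts, z up. Boards 3 mm thick, 225 mm in y; spine and front cover x = -342 to -62 mm, back cover to +143 mm. Filed notes (fixed block) x = -12 to +136, y = +-105 mm, top z = 29 mm. Steel posts 4.5 mm thick at x = 0, y = +-40 mm, tops at z = 60 mm.
- lever (a joint): angle (rad) of the file's lever: 0 = down and locked (rings closed), 1.0 = fully up (rings open). A spring holds it down below 0.25 (about 4 N up at the tip lifts it past that) and throws it up by itself beyond; pressing it down takes up to about 7 N at the tip; once below 0.25 it snaps home and stays.
- rings (a joint): angle (rad) of the pair of steel rings, driven by the lever: 0 = closed on the posts, 0.84 = fully open. They turn on a shaft at x = -52, z = 12 mm of the file, at y = +-40 mm; closed, they arch over from there to the post tops, up to z = 68 mm; open, they stand at x = -49 to -77 mm, up to z = 84 mm.
- lever_tip (a point): centre of the round cross bar, 10 mm thick, 28 mm long (along the file's y), at the tip of the lever: a steel strip 15 x 3 mm between the rings, 68 mm from pivot to bar. Down, it points to the file's -x over the spine, rising 0.25 rad: bar centre 35 mm above the bench, about 26 mm free under it. Fully up it stands 1.25 rad above level, bar 83 mm above the bench.
- lever_pivot (a point): the lever's pivot axis (along the file's y), at x = -36, y = 0, z = 18 mm of the file.
- punch: the slim hole punch as a whole (0.15 to 0.31 kg). Origin: middle of the underside of its base strip; +x away from the slotted edge, +y along it, z up. At the start it lies on the filed notes, the posts standing through its two slots (8 x 11 mm, at x = -17, y = +-40 mm): it comes off only with the rings open, lifted 32 mm or more straight up.
- punch_mid (a point): place to hold the slim hole punch: middle of its press arm, half-way up the punch (7 mm above its underside), axes as punch. Steel base strip 50 x 160 x 4 mm; on it a dark press arm 33 mm wide (x), 152 mm long (y), from 4 to 14 mm above the underside, centred over this point. Open strip 17 mm wide between the arm and the edge with the slots.
- tray: shallow aluminium tray, 212 (x) x 124 (y) x 22 mm, walls and floor 3 mm, empty, does not shift. Origin: middle of its underside. It stands right of the file, its long side roughly fore and aft.
- tape_stand: grey desk tape stand with a roll of brown tape, 165 x 64 x 106 mm, loose, left of the file. Origin: middle of its underside. Leave alone.
- jar_tall_mid (a point): middle of a clear round jar of nuts, 88 mm across, 105 mm high, loose, left of or beyond the file. Leave alone.
- jar_short_mid (a point): middle of a jar of nuts with a kraft lid, 96 mm across, 70 mm high, loose, left of or beyond the file. Leave alone.
Things that resemble listed ones, but are neither listed nor needed, are in the scene too. Leave any orange look-alike of the punch alone.

How it is judged:
By the outcome, as a careful person would: the job done as asked, in the order asked, and still so for the second after the job is handed in, with the robot touching nothing.
It also fails if it takes over 72 s, if anything falls off the work surface, if the arm or the gripper's body presses on something with over 40 N, if the wrist force passes 120 N, or if a joint passes its speed limit or range.

ROBOT

A 6-joint arm with a two-finger parallel gripper is mounted at the origin on the work surface. World frame = base frame: x ahead of the robot, y to its left, z up, the work surface at z = 0. Lengths are in mm, angles in degrees, forces in N, time in s.
With the tool pointing down it reaches from about 350 to 850 mm from the base axis. Payload 8.1 kg.
Tool frame: the origin (TCP) lies midway between the tips of the shut fingers; the grasp point (between the pads) lies 19 mm behind it; z points along the fingers, y is the direction in which the jaws open and shut (so a half turn about z gives the same grasp; the last joint's range is limited). The gripper opens to 85 mm and grips with 20 to 120 N. Pads are 22 mm wide; open, the fingers measure 114 mm over their backs; the gripper's body (76 mm by 85 mm) begins 54 mm behind the grasp point. The pads swing forward as they close: fully open they stand 13 mm farther back than shut.
Start: joints at [68.847, 7.471, 85.268, -0, 87.261, -4.893], TCP at [167.981, 576.01, 231.292] pointing down, gripper open.
Joint ranges: [-169.43, 169.43], [-51.17, 129.36], [1.28, 143.12], [-76.62, 256.62], [0, 156.53], [-152.29, 152.29]. Speed limits (degrees/s): [136.94, 136.94, 159.86, 180, 180, 180].

INTERFACE

Orientations are given as [roll, pitch, yaw] about the fixed x, y, z axes, in that order (R = Rz(yaw) Ry(pitch) Rx(roll)).
In Python, from bench import r gives the robot as it stands.
- The arm moves only by the tool carry_out, never from a script. Its argument "increments" is a list of rows, each a list of 3 entries, a list of its own where there are three numbers: the shift along the tool's x, y, z in m, then the turn, a rotation vector about the tool's x, y, z in rad, then the closure, from 0 (fully open) to 1 (shut). A call has 1 to 12 rows; each row shifts and turns the pose as measured when the row begins, along the tool's axes as they then stand; what a row does not reach is not made up. A row lasts 1/10 s, in which the tool goes at most 50 mm and 8.59 degrees, less where a joint would pass 70% of its speed; a pose out of reach is approached as far as the arm can. A call with a gripper value outside its range is refused whole. The fingers move at their own pace and stop on an object; "newtons" is the grip in N (left out, the last holds). Time passes only in rows, so rows that do not move let the fingers close. It gives the time, the measured TCP pose, the force and the opening at its end, in the units of the state.
- r.sense(): the state, without advancing time (a new reading comes with each control period).
- r.snapshot(name): name is "side" or "top"; returns a dict with "image" (420x560x3 uint8, blue, green, red), "vertical_fov" (degrees; the focal length in pixels is half the picture's height over the tangent of half this angle, whatever the lens; pixels are square), "cx", "cy" (the principal point, pixels), "rvec" (rotation vector, rad) and "tvec" (3), from world to camera coordinates, as OpenCV has them. Camera axes: x right, y down, z forward; pixel columns grow to the right and rows downward; lengths in mm; the calibration is good to about 2 mm. A picture is of the moment at which its call begins. There is no depth.
- r.hand_in(): hands the job in, once; it reports no verdict.
The state is a dict: "time": time; "joint_pos": joint angles; "qd": joint speeds; "joint_efforts": joint torques, N m; "tool_pos": TCP position; "tcp_rot": TCP orientation; "ft_force": force on the tool from outside, world axes, zero at the start; "wrist_torque": the same for the moment, N m; "finger_gap": finger opening in mm.
Only numpy, scipy, OpenCV 4.12 (cv2) and the standard library are available. Lean on these libraries where they do the work, as an engineer would, in place of code of your own. Each camera call takes 0.05 s, during which the arm holds its last target.

## Working session

There is one attempt and no reset: what is moved stays moved. The work goes in short steps, Python scripts to look and compute and a tool call to move; the robot and the scene stay as the last step left them, time stands still between calls to the robot, and variables do not carry over. Pictures are saved under pics/ and viewed, and the job is handed in when it is done.

Besides the shell and the picture viewer there is one more tool, called after "Request:" as name(argument=value, ...), one argument or row to a line, values as JSON. carry_out: Moves the arm, as the interface text tells. Its arguments: {"type":"object","properties":{"increments":{"type":"array"},"newtons":{"type":"number"}},"required":["increments"]}

```bash
ls; mkdir -p pics
cat > h.py <<'E'
import numpy as np,cv2
from bench import r
def snap(n,f):
    s=r.snapshot(n); cv2.imwrite(f'pics/{f}.png',s['image']); np.save(f'pics/{f}.npy',{k:v for k,v in s.items()},allow_pickle=True); return s
def load(f): return np.load(f'pics/{f}.npy',allow_pickle=True).item()
def K(s):
    h=s['image'].shape[0]; f=h/2/np.tan(np.radians(s['vertical_fov']/2)); return np.array([[f,0,s['cx']],[0,f,s['cy']],[0,0,1]])
def Rt(s): return cv2.Rodrigues(np.array(s['rvec'],float).reshape(3))[0],np.array(s['tvec'],float).reshape(3)
def proj(s,P): return cv2.projectPoints(np.array(P,float).reshape(-1,3),np.array(s['rvec'],float),np.array(s['tvec'],float),K(s),None)[0].reshape(-1,2)
def ray(s,uv):
    R,t=Rt(s); d=R.T@np.linalg.inv(K(s))@np.array([uv[0],uv[1],1.]); return -R.T@t,d
def onz(s,uv,z):
    o,d=ray(s,uv); return o+d*(z-o[2])/d[2]
def tri(obs):
    A=np.zeros((3,3));b=np.zeros(3)
    L=[ray(s,uv) for s,uv in obs]
    for o,d in L:
        d=d/np.linalg.norm(d);M=np.eye(3)-np.outer(d,d);A+=M;b+=M@o
    p=np.linalg.solve(A,b)
    return p,[np.linalg.norm(np.cross(p-o,d/np.linalg.norm(d))) for o,d in L]
E
python3 - <<'E'
from h import *
for n in('side','top'):
    s=snap(n,n+'0'); R,t=Rt(s); print(n,s['vertical_fov'],s['cx'],s['cy'],-R.T@t,R[2])
print(r.sense())
E
```

```text
pics
side 44.778452091302384 271.42965262142343 215.01177552729854 [ 566.43836239 -995.16170173 1185.8616646 ] [ 0.0214431   0.67562613 -0.73693251]
top 46.74336019422246 282.4487606192858 209.38128041991806 [ 464.56839252   75.05738552 1225.76934648] [ 0.11233192 -0.00420366 -0.99366185]
{'time': 0.1, 'joint_pos': array([ 6.88458619e+01,  7.51176538e+00,  8.53228882e+01,  8.49870972e-04,
        8.72630044e+01, -4.89371905e+00]), 'qd': array([-0.08275105, -0.13553789, -0.1306973 ,  0.04120138, -0.07097568,
       -0.05214466]), 'joint_efforts': array([ 1.93435117e-03, -5.70956862e+01, -5.01939690e+01,  5.90253103e-05,
        8.18283996e-03, -2.48685740e-05]), 'tool_pos': array([167.80027127, 575.53524188, 230.34053593]), 'tcp_rot': array([-1.79902770e+02, -9.17671337e-03,  1.63739532e+02]), 'ft_force': array([-0.40258996, -0.33265612, -0.28411796]), 'wrist_torque': array([-0.04088101, -0.01295586, -0.01868032]), 'finger_gap': 85.76434086852841}
```

View pics/side0.png

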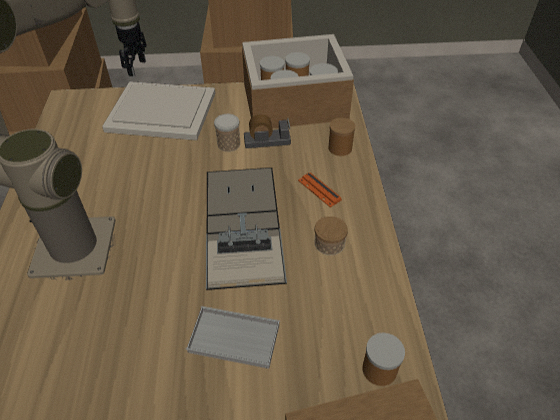

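View pics/top0.png

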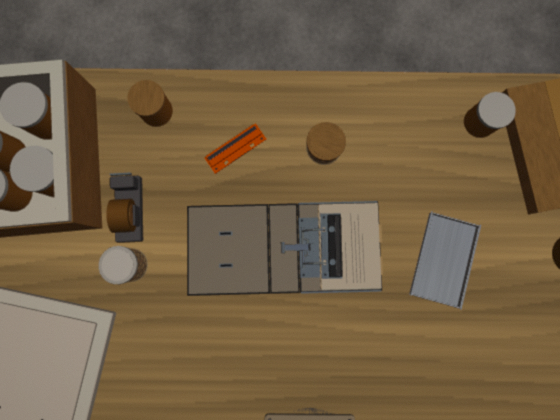

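The dark punch in the file sits at about (335,246) in the top view and (243,243) in the side view. The orange look-alike at (235,148) is on the bench and not on posts. I'll enlarge both views to confirm.

Run:
```python
from h import *
s=load('side0')['image'];t=load('top0')['image']
cv2.imwrite('pics/c1.png',cv2.resize(s[160:295,195:295],None,fx=5.5,fy=4.4,interpolation=cv2.INTER_CUBIC)) if 0 else cv2.imwrite('pics/c1.png',cv2.resize(s[190:290,200:300],None,fx=6,fy=6,interpolation=cv2.INTER_CUBIC))
cv2.imwrite('pics/c2.png',cv2.resize(t[195:305,260:390],None,fx=6,fy=5.4 if 0 else 6,interpolation=cv2.INTER_CUBIC)[:600])
cv2.imwrite('pics/c3.png',cv2.resize(t[200:320,390:490],None,fx=5,fy=5,interpolation=cv2.INTER_CUBIC))
```

```text
(no output)
```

View pics/c1.png

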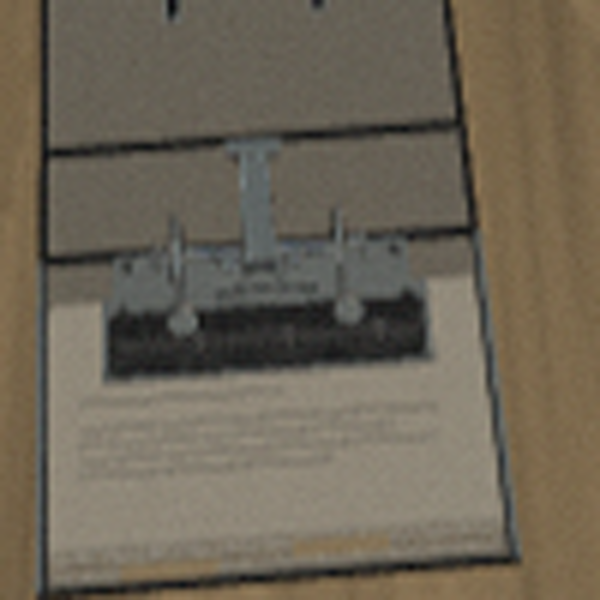

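View pics/c2.png

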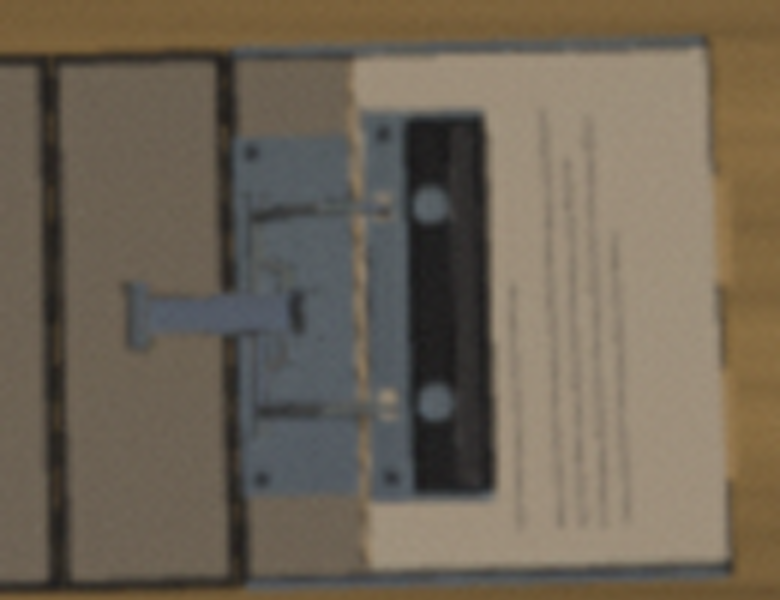

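View pics/c3.png

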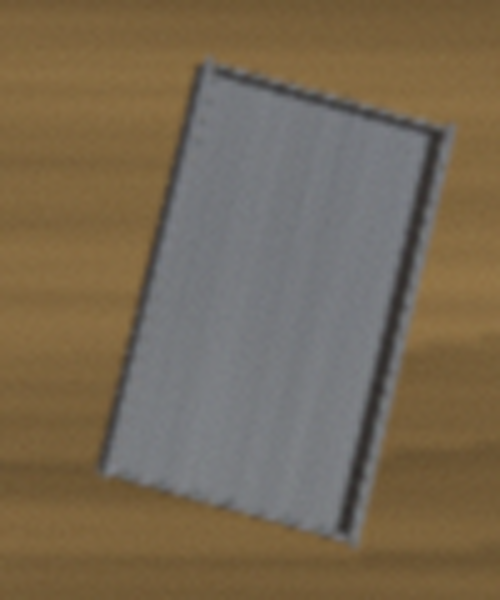

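Run:
```python
from h import *
from scipy.optimize import least_squares
s=load('side0');t=load('top0')
S=lambda u,v:(200+u/6-.4,190+v/6-.4); T=lambda u,v:(260+u/6-.4,195+v/6-.4)
tr=lambda a,b:tri([(s,S(*a)),(t,T(*b))])
print('cover +x+y',tr((517,560),(708,38)));print('cover +x -y',tr((42,597),(732,572)))
print('bar L(-y)',tr((227,147),(135,348)));print('bar R',tr((282,145),(128,286)))
print('punch front +y',tr((432,357),(484,114)));print('punch front -y',tr((105,381),(494,492)))
print('rivet +y',tr((349,309),(431,205)));print('rivet -y',tr((183,320),(436,402)))
def res(p):
    c,q=np.cos(p[2]),np.sin(p[2]);R=np.array([[c,-q,0],[q,c,0],[0,0,1]])
    W=lambda P:R@np.array(P)+[p[0],p[1],0]
    L=[(s,S(517,560),(143,112.5,3)),(s,S(42,597),(143,-112.5,3)),(t,T(708,38),(143,112.5,3)),(t,T(732,572),(143,-112.5,3)),(t,(187.5,205.5),(-342,112.5,3)),(t,(187.5,295),(-342,-112.5,3)),
     (s,S(283,142),(-36-66,14,35)),(s,S(225,145),(-36-66,-14,35)),(t,T(132,285),(-102,14,35)),(t,T(135,348),(-102,-14,35))]
    return np.concatenate([proj(a,W(P))[0]-b for a,b,P in L])
o=least_squares(res,[450,0,-np.pi/2],x_scale=[10,10,.05]);print(o.x,np.degrees(o.x[2]));print(o.fun.reshape(-1,2).round(1))
# tray
C=lambda u,v:(390+u/5-.4,200+v/5-.4)
print([onz(t,C(*q),22).round(1) for q in((207,60),(452,127),(355,545),(103,473))])
print('tray side',[onz(s,q,22).round(1) for q in((199,309),(279,322),(270,364),(188,349))])
```

```text
cover +x+y (array([ 627.65794261, -171.52215628,    3.02842078]), [np.float64(0.5790118067313874), np.float64(0.5790118067313937)])
cover +x -y (array([ 405.30477973, -178.80541897,    2.9681529 ]), [np.float64(1.4874017990405888), np.float64(1.4874017990405617)])
bar L(-y) (array([494.41918545,  69.89000285,  35.43938846]), [np.float64(1.4471320892214374), np.float64(1.4471320892214468)])
bar R (array([521.09785167,  73.11565505,  31.29095025]), [np.float64(2.785835869826967), np.float64(2.785835869827268)])
punch front +y (array([592.15555267, -72.65031578,  33.69830698]), [np.float64(1.7141265574554823), np.float64(1.7141265574553264)])
punch front -y (array([436.44842385, -76.51410508,  32.71181776]), [np.float64(0.06644072616442401), np.float64(0.06644072616449526)])
rivet +y (array([553.42264228, -49.60132473,  45.12448278]), [np.float64(1.5707682883565581), np.float64(1.5707682883567393)])
rivet -y (array([473.5565889 , -51.54244373,  45.37197124]), [np.float64(1.2013034235256825), np.float64(1.2013034235257836)])
[511.06286235 -32.50038013  -1.5341378 ] -87.89962095023064
[[ 0.2 -0. ]
 [-1.1  0.3]
 [-0.1 -0.6]
 [ 0.2 -0. ]
 [-1.2 -0.4]
 [-0.8  0.1]
 [-1.   0.6]
 [-0.5  0.7]
 [ 0.5 -1.1]
 [ 0.3 -0.1]]
[array([ 599.2, -300.8,   22. ]), array([ 567. , -422.2,   22. ]), array([ 361.7, -367.5,   22. ]), array([ 395.2, -245. ,   22. ])]
tray side [array([ 391.5, -254.2,   22. ]), array([ 601.3, -306. ,   22. ]), array([ 572.4, -421.2,   22. ]), array([ 369.3, -369.3,   22. ])]
```

```bash
cat >> h.py <<'E'
from scipy.spatial.transform import Rotation as Ro
F0=np.array([511.06,-32.5,0]);FY=np.radians(-87.9)
def fw(x,y,z): c,q=np.cos(FY),np.sin(FY); return F0+[c*x-q*y,q*x+c*y,z]
def fl(p): c,q=np.cos(FY),np.sin(FY); d=np.array(p)-F0; return np.array([c*d[0]+q*d[1],-q*d[0]+c*d[1],d[2]])
def cur(): q=r.sense(); return np.array(q['tool_pos']),Ro.from_euler('xyz',q['tcp_rot'],degrees=True)
def plan(target,yaw,n=None,step=45,rstep=.14):
    p,R=cur(); Rt_=Ro.from_euler('xyz',[180,0,yaw],degrees=True)
    rv=(R.inv()*Rt_).as_rotvec(); D=np.array(target)-p
    n=n or int(max(1,np.ceil(np.linalg.norm(D)/step),np.ceil(np.linalg.norm(rv)/rstep)))
    for i in range(n):
        print([[round(float(v),4) for v in R.inv().apply(D/n/1000)],[round(float(v),4) for v in rv/n]]); R=R*Ro.from_rotvec(rv/n)
    print('n',n,'from',p.round(1),R.as_euler('xyz',degrees=True).round(1))
E
python3 -c "
from h import *
print(fw(-101.9,0,35)); plan([507.5,70,160],92.1,n=14)"
```

```text
[507.32600608  69.33156333  35.        ]
[[-0.0334, -0.0279, 0.0051], [-0.0001, 0.0001, 0.0893]]
[[-0.0358, -0.0248, 0.0051], [-0.0001, 0.0001, 0.0893]]
[[-0.0378, -0.0215, 0.0051], [-0.0001, 0.0001, 0.0893]]
[[-0.0396, -0.018, 0.0051], [-0.0001, 0.0001, 0.0893]]
[[-0.041, -0.0144, 0.005], [-0.0001, 0.0001, 0.0893]]
[[-0.0422, -0.0107, 0.005], [-0.0001, 0.0001, 0.0893]]
[[-0.043, -0.0069, 0.005], [-0.0001, 0.0001, 0.0893]]
[[-0.0434, -0.003, 0.005], [-0.0001, 0.0001, 0.0893]]
[[-0.0435, 0.0008, 0.005], [-0.0001, 0.0001, 0.0893]]
[[-0.0432, 0.0047, 0.005], [-0.0001, 0.0001, 0.0893]]
[[-0.0427, 0.0086, 0.005], [-0.0001, 0.0001, 0.0893]]
[[-0.0417, 0.0123, 0.005], [-0.0001, 0.0001, 0.0893]]
[[-0.0405, 0.016, 0.005], [-0.0001, 0.0001, 0.0893]]
[[-0.0389, 0.0195, 0.005], [-0.0001, 0.0001, 0.0893]]
n 14 from [167.8 575.5 230.3] [-180.     0.    92.1]
```

Request:
carry_out(
  increments=[
    [[-0.0334,-0.0279,0.002],[0,0,0.0893],0],
    [[-0.0358,-0.0248,0.002],[0,0,0.0893],0],
    [[-0.0378,-0.0215,0.002],[0,0,0.0893],0],
    [[-0.0396,-0.018,0.002],[0,0,0.0893],0],
    [[-0.041,-0.0144,0.005],[0,0,0.0893],0],
    [[-0.0422,-0.0107,0.005],[0,0,0.0893],0],
    [[-0.043,-0.0069,0.005],[0,0,0.0893],0],
    [[-0.0434,-0.003,0.005],[0,0,0.0893],0],
    [[-0.0435,0.0008,0.005],[0,0,0.0893],0],
    [[-0.0432,0.0047,0.005],[0,0,0.0893],0],
    [[-0.0427,0.0086,0.005],[0,0,0.0893],0],
    [[-0.0417,0.0123,0.005],[0,0,0.0893],0],
  ],
)

```text
time: 1.3
tool_pos: [456.3, 123.6, 176.2]
tcp_rot: [-179.7, 0.2, 100.5]
ft_force: [1.0, 1.0, -0.4]
finger_gap: 85.1
```

```bash
python3 -c "
from h import *
plan([507.5,70,120],92.1)"
```

```text
[[-0.0206, 0.0136, 0.0188], [-0.0017, 0.0014, 0.0489]]
[[-0.0199, 0.0146, 0.0188], [-0.0017, 0.0014, 0.0489]]
[[-0.0192, 0.0155, 0.0187], [-0.0017, 0.0014, 0.0489]]
n 3 from [456.3 123.6 176.2] [-180.     0.    92.1]
```

Request:
carry_out(
  increments=[
    [[-0.0206,0.0136,0.0188],[-0.0017,0.0014,0.0489],0],
    [[-0.0199,0.0146,0.0188],[-0.0017,0.0014,0.0489],0],
    [[-0.0192,0.0155,0.0187],[-0.0017,0.0014,0.0489],0],
    [[0,0,0],[0,0,0],0],
  ],
)

```text
time: 1.7
tool_pos: [510.2, 61.6, 116.8]
tcp_rot: [-180.0, 0.1, 91.1]
ft_force: [0.4, 0.9, 0.2]
finger_gap: 85.4
```

Run:
```python
from h import *
s=snap('side','side1'); t=snap('top','top1')
print(r.sense()['tool_pos'],r.sense()['tcp_rot'])
plan([507.5,70,70],92.1); 
plan([507.5,70,18],92.1,step=25)
a=cv2.resize(s['image'][150:250,190:290],(400,400),interpolation=2);b=cv2.resize(t['image'][190:290,250:350],(400,400),interpolation=2)
cv2.imwrite('pics/v1.png',np.hstack([a,b]))
```

```text
[510.30430659  63.62534973 119.21653221] [1.79884281e+02 8.74033408e-03 9.13390085e+01]
[[0.0032, -0.0014, 0.0246], [0.001, 0.0001, -0.0066]]
[[0.0032, -0.0013, 0.0246], [0.001, 0.0001, -0.0066]]
n 2 from [510.3  63.6 119.2] [-180.     0.    92.1]
[[0.0013, -0.0006, 0.0202], [0.0004, 0.0, -0.0027]]
[[0.0013, -0.0006, 0.0202], [0.0004, 0.0, -0.0027]]
[[0.0013, -0.0005, 0.0202], [0.0004, 0.0, -0.0027]]
[[0.0013, -0.0005, 0.0202], [0.0004, 0.0, -0.0027]]
[[0.0013, -0.0005, 0.0202], [0.0004, 0.0, -0.0027]]
n 5 from [510.3  63.6 119.2] [180.    0.   92.1]
```

View pics/v1.png

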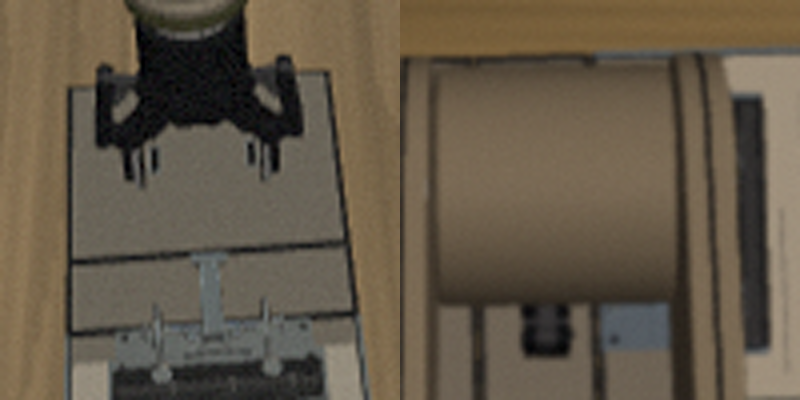

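The side view shows the open fingers above the cover at (128,165)–(270,165), straddling the lever bar at (208,257), with the closed rings clear. I'll descend.

Request:
carry_out(
  increments=[
    [[0.0016,-0.0007,0.021],[0.001,0,-0.005],0],
    [[0.0015,-0.0006,0.021],[0,0,-0.004],0],
    [[0.0013,-0.0005,0.021],[0,0,-0.003],0],
    [[0.001,-0.0005,0.0202],[0,0,0],0],
    [[0.001,-0.0005,0.015],[0,0,0],0],
    [[0,0,0],[0,0,0],0],
    [[0,0,0],[0,0,0],0],
  ],
)

```text
time: 2.5
tool_pos: [509.6, 77.2, 26.4]
tcp_rot: [179.3, -0.1, 92.8]
ft_force: [0.5, 0.0, 0.5]
finger_gap: 85.5
```

Run:
```python
from h import *
plan([507.5,70,18],92.1,step=25); print(r.sense())
```

```text
[[-0.0071, -0.0025, 0.0083], [0.0116, -0.0018, 0.0116]]
n 1 from [509.6  77.2  26.4] [180.    0.   92.1]
{'time': 2.5, 'joint_pos': array([2.83884178e+00, 5.57742661e+00, 1.09978355e+02, 1.10302300e-01,
       6.37773900e+01, 2.56884934e-02]), 'qd': array([ 0.78697738, -0.34180052,  0.44822607,  0.24546006,  0.24293892,
       -0.06012323]), 'joint_efforts': array([-4.33135720e-02, -4.68772423e+01, -4.18130744e+01,  1.61854725e-02,
       -8.24814825e-02,  6.07696536e-03]), 'tool_pos': array([509.60757283,  77.16397549,  26.3734216 ]), 'tcp_rot': array([ 1.79333258e+02, -9.98098792e-02,  9.27655717e+01]), 'ft_force': array([0.46273526, 0.04020906, 0.52046979]), 'wrist_torque': array([ 0.00249974, -0.05353023,  0.02991822]), 'finger_gap': 85.48038712812954}
```

Request:
carry_out(
  increments=[
    [[-0.007,-0.0025,0.006],[0.0116,-0.0018,0.0116],0],
    [[0,0,0],[0,0,0],0],
  ],
)

```text
time: 2.7
tool_pos: [508.7, 70.4, 22.5]
tcp_rot: [179.9, 0.0, 92.2]
ft_force: [0.4, -0.1, 0.0]
finger_gap: 85.6
```

Run:
```python
from h import *
plan([507.5,70,18],92.1,step=25)
s=snap('side','side2')
cv2.imwrite('pics/v2.png',cv2.resize(s['image'][150:250,190:290],(600,600),interpolation=2))
```

```text
[[-0.0004, -0.0012, 0.0045], [0.0025, 0.0002, 0.001]]
n 1 from [508.7  70.4  22.5] [-180.     0.    92.1]
```

View pics/v2.png

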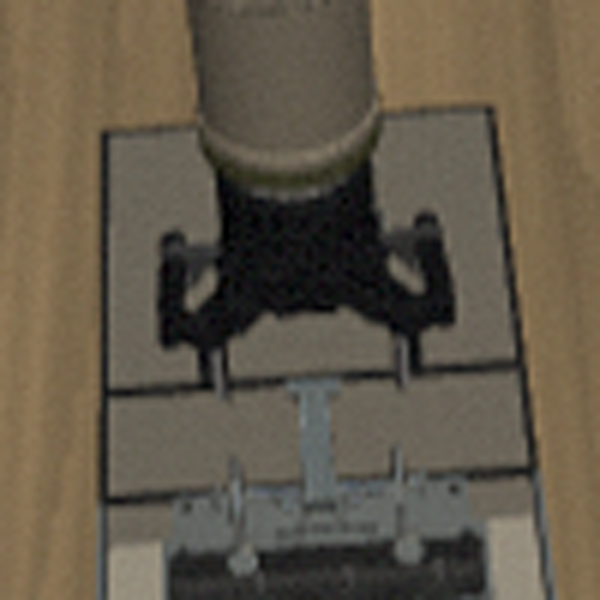

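The fingertips at (222,390) and (403,383) straddle the bar at (315,387), centred. I'll lower 4 mm and close.

Request:
carry_out(
  increments=[
    [[0,-0.001,0.004],[0,0,0],0.5],
    [[0,0,0],[0,0,0],0.7],
    [[0,0,0],[0,0,0],0.8],
    [[0,0,0],[0,0,0],0.9],
    [[0,0,0],[0,0,0],1],
    [[0,0,0],[0,0,0],1],
  ],
  newtons=40,
)

```text
time: 3.35
tool_pos: [508.4, 70.4, 20.5]
tcp_rot: [179.8, -0.0, 92.1]
ft_force: [-0.0, -0.0, -0.6]
finger_gap: 26.4
```

Run:
```python
from h import *
q=r.sense();print(q['tool_pos'],q['ft_force'],q['finger_gap'])
s=snap('side','side3')
cv2.imwrite('pics/v3.png',cv2.resize(s['image'][150:250,190:290],(600,600),interpolation=2))
```

```text
[508.43834696  70.43943748  20.51328424] [-0.00835757 -0.01814804 -0.56057623] 26.37720152671678
```

View pics/v3.png

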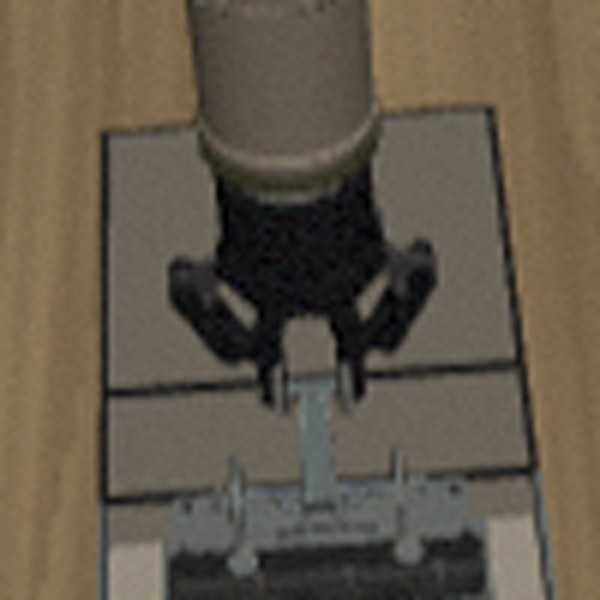

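The pads at (280,385) and (345,380) hold the bar by its ends, gap 26.4 mm. I'll follow the arc up.

Request:
carry_out(
  increments=[
    [[-0.002,0,-0.0065],[0,0,0],1],
    [[-0.0027,0,-0.0063],[0,0,0],1],
    [[-0.0032,0,-0.0059],[0,0,0],1],
    [[-0.0039,0,-0.0057],[0,0,0],1],
    [[0,0,0],[0,0,0],1],
  ],
)

```text
time: 3.9
tool_pos: [508.9, 57.5, 46.2]
tcp_rot: [179.8, -0.0, 92.1]
ft_force: [-0.6, -1.7, -1.3]
finger_gap: 26.4
```

Run:
```python
from h import *
q=r.sense();print(q['tool_pos'],fl(q['tool_pos']),q['ft_force'],q['finger_gap'])
s=snap('side','side4')
cv2.imwrite('pics/v4.png',cv2.resize(s['image'][150:250,190:290],(600,600),interpolation=2))
```

```text
[508.90568229  57.53325915  46.22115697] [-90.05173445   1.14628166  46.22115697] [-0.64940731 -1.72407773 -1.32143126] 26.405584750611006
```

View pics/v4.png

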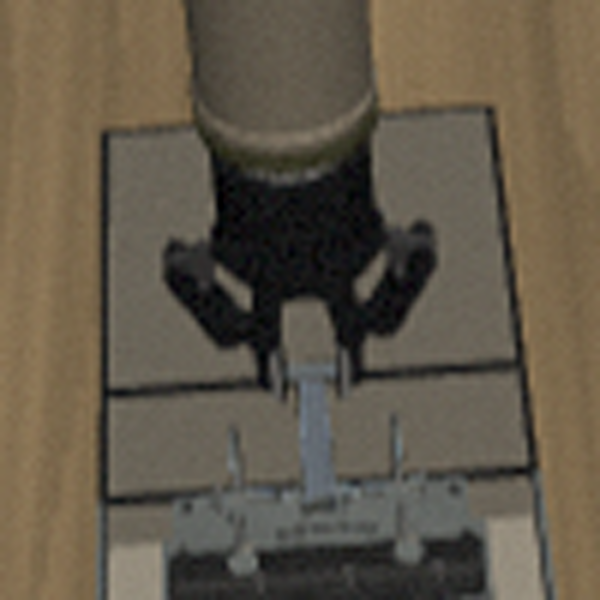

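The bar stays in the pads at (313,372) and the rings have started to open at (235,430) and (395,420). Next I'll move it the rest of the way up.

Request:
carry_out(
  increments=[
    [[-0.0043,0,-0.0052],[0,0,0],1],
    [[-0.0049,0,-0.0047],[0,0,0],1],
    [[-0.0053,0,-0.0042],[0,0,0],1],
    [[-0.0058,0,-0.0037],[0,0,0],1],
    [[-0.006,0,-0.0031],[0,0,0],1],
    [[-0.0055,0,-0.0023],[0,0,0],1],
    [[0,0,0],[0,0,0],1],
  ],
)

```text
time: 4.65
tool_pos: [510.0, 23.1, 71.0]
tcp_rot: [179.7, -0.1, 92.1]
ft_force: [1.0, 5.0, -3.6]
finger_gap: 26.3
```

Run:
```python
from h import *
q=r.sense();print(q['tool_pos'],fl(q['tool_pos']),q['ft_force'],q['finger_gap'])
s=snap('side','side5')
cv2.imwrite('pics/v5.png',cv2.resize(s['image'][150:250,190:290],(600,600),interpolation=2))
```

```text
[509.9504221   23.05198129  71.01696075] [-55.55533128   0.92679791  71.01696075] [ 0.96260205  4.95591584 -3.6363499 ] 26.273224719954623
```

View pics/v5.png

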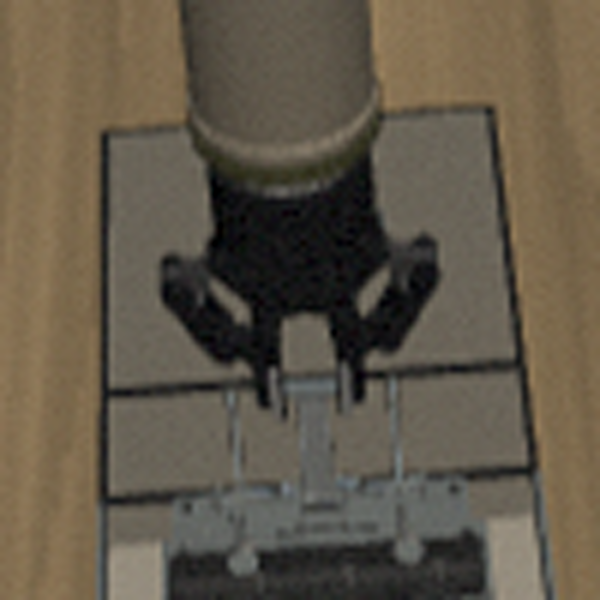

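The lever is fully up against its stop and the rings stand open at (235,435) and (397,430). I'll open the fingers a little and rise straight up.

Request:
carry_out(
  increments=[
    [[0,0,0],[0,0,0],0.58],
    [[0,0,0],[0,0,0],0.58],
    [[0,0,0],[0,0,0],0.58],
    [[0,0,-0.01],[0,0,0],0.58],
    [[0,0,-0.03],[0,0,0],0.58],
    [[0,0,-0.04],[0,0,0],0.4],
    [[0,0,-0.03],[0,0,0],0.25],
    [[0,0,0],[0,0,0],0.25],
  ],
)

```text
time: 5.5
tool_pos: [508.5, 22.7, 187.5]
tcp_rot: [179.9, 0.0, 92.2]
ft_force: [0.1, -0.1, 0.2]
finger_gap: 63.9
```

Run:
```python
from h import *
q=r.sense();print(q['tool_pos'],fl(q['tool_pos']),q['ft_force'],q['finger_gap'])
s=snap('side','side6')
cv2.imwrite('pics/v6.png',cv2.resize(s['image'][150:250,190:290],(600,600),interpolation=2))
print(fw(25.5,0,0)); plan(fw(25.5,0,140),2.1)
```

```text
[508.50296249  22.7340365  187.48833465] [-55.29064031  -0.53134025 187.48833465] [ 0.10299678 -0.06213003  0.24390022] 63.92386262478339
[511.99441457 -57.98287404   0.        ]
[[-0.0067, 0.0001, 0.0038], [0.0, -0.0, 0.131]]
[[-0.0067, 0.001, 0.0038], [0.0, -0.0, 0.131]]
[[-0.0065, 0.0018, 0.0038], [0.0, -0.0, 0.131]]
[[-0.0062, 0.0027, 0.0038], [0.0, -0.0, 0.131]]
[[-0.0058, 0.0035, 0.0038], [0.0, -0.0, 0.131]]
[[-0.0053, 0.0042, 0.0038], [0.0, -0.0, 0.131]]
[[-0.0047, 0.0048, 0.0038], [0.0, -0.0, 0.131]]
[[-0.004, 0.0054, 0.0038], [0.0, -0.0, 0.131]]
[[-0.0033, 0.0059, 0.0038], [0.0, -0.0, 0.131]]
[[-0.0025, 0.0063, 0.0038], [0.0, -0.0, 0.131]]
[[-0.0016, 0.0065, 0.0038], [0.0, -0.0, 0.131]]
[[-0.0008, 0.0067, 0.0038], [0.0, -0.0, 0.131]]
n 12 from [507.7  22.8 185.5] [180.    0.    2.1]
```

View pics/v6.png

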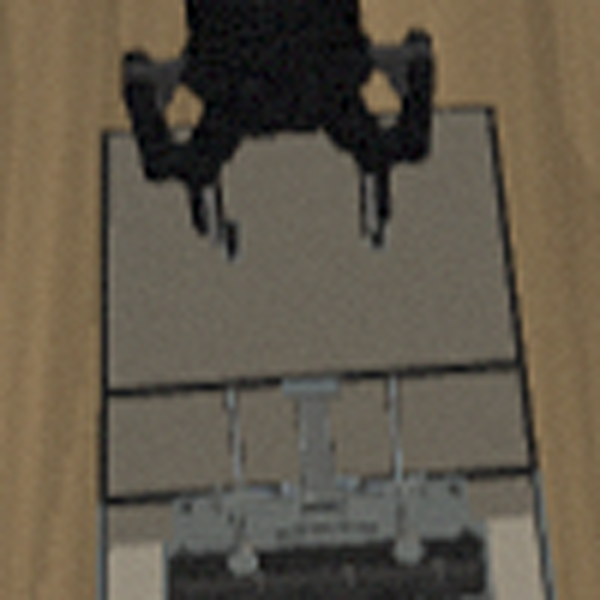

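The lever stays up, bar at (312,385), and the rings are open. I'll move over the punch and turn the jaws across its arm.

Request:
carry_out(
  increments=[
    [[-0.0067,0.0001,0.003],[0,0,0.131],0.3],
    [[-0.0067,0.001,0.003],[0,0,0.131],0.3],
    [[-0.0065,0.0018,0.003],[0,0,0.131],0.3],
    [[-0.0062,0.0027,0.003],[0,0,0.131],0.3],
    [[-0.0058,0.0035,0.003],[0,0,0.131],0.3],
    [[-0.0053,0.0042,0.003],[0,0,0.131],0.3],
    [[-0.0047,0.0048,0.003],[0,0,0.131],0.3],
    [[-0.004,0.0054,0.003],[0,0,0.131],0.3],
    [[-0.0033,0.0059,0.003],[0,0,0.131],0.3],
    [[-0.0025,0.0063,0.003],[0,0,0.131],0.3],
    [[-0.0016,0.0065,0.003],[0,0,0.131],0.3],
    [[0,0,0],[0,0,0],0.3],
  ],
)

```text
time: 6.75
tool_pos: [501.4, -52.5, 139.4]
tcp_rot: [-179.8, 1.1, 6.4]
ft_force: [-0.9, -0.7, 0.2]
finger_gap: 59.8
```

Run:
```python
from h import *
plan([513,-58,100],2.1,step=30)
```

```text
[[0.0058, 0.0035, 0.0196], [-0.0017, 0.0094, 0.0371]]
[[0.0058, 0.0032, 0.0196], [-0.0017, 0.0094, 0.0371]]
n 2 from [501.4 -52.5 139.4] [-180.     0.     2.1]
```

Request:
carry_out(
  increments=[
    [[0.0058,0.0035,0.015],[-0.0017,0.0094,0.0371],0.3],
    [[0.0058,0.0032,0.015],[-0.0017,0.0094,0.0371],0.3],
    [[0,0,0],[0,0,0],0.3],
    [[0,0,0],[0,0,0],0.3],
  ],
)

```text
time: 7.15
tool_pos: [511.7, -57.0, 106.8]
tcp_rot: [-179.9, 0.2, 2.8]
ft_force: [0.2, -0.4, -0.3]
finger_gap: 59.7
```

Run:
```python
from h import *
plan([513,-58,70],2.1,step=20)
```

```text
[[0.0007, 0.0006, 0.0184], [-0.0006, 0.0016, 0.0064]]
[[0.0006, 0.0005, 0.0184], [-0.0006, 0.0016, 0.0064]]
n 2 from [511.7 -57.  106.8] [-180.     0.     2.1]
```

Request:
carry_out(
  increments=[
    [[0.0007,0.0006,0.018],[-0.0006,0.0016,0.0064],0.3],
    [[0.0006,0.0005,0.018],[-0.0006,0.0016,0.0064],0.3],
    [[0,0,0],[0,0,0],0.3],
    [[0,0,0],[0,0,0],0.3],
  ],
)

```text
time: 7.55
tool_pos: [514.1, -57.2, 73.5]
tcp_rot: [180.0, -0.1, 2.7]
ft_force: [0.6, -0.8, -0.1]
finger_gap: 59.9
```

Run:
```python
from h import *
plan([513,-58,38],2.1,step=15)
s=snap('side','side7');t=snap('top','top7')
a=cv2.resize(s['image'][190:270,200:280],(400,400),interpolation=2);b=cv2.resize(t['image'][200:300,290:390],(400,400),interpolation=2)
cv2.imwrite('pics/v7.png',np.hstack([a,b]))
```

```text
[[-0.0004, 0.0003, 0.0118], [0.0001, -0.0007, 0.0034]]
[[-0.0004, 0.0003, 0.0118], [0.0001, -0.0007, 0.0034]]
[[-0.0004, 0.0003, 0.0118], [0.0001, -0.0007, 0.0034]]
n 3 from [514.1 -57.2  73.5] [180.    0.    2.1]
```

View pics/v7.png

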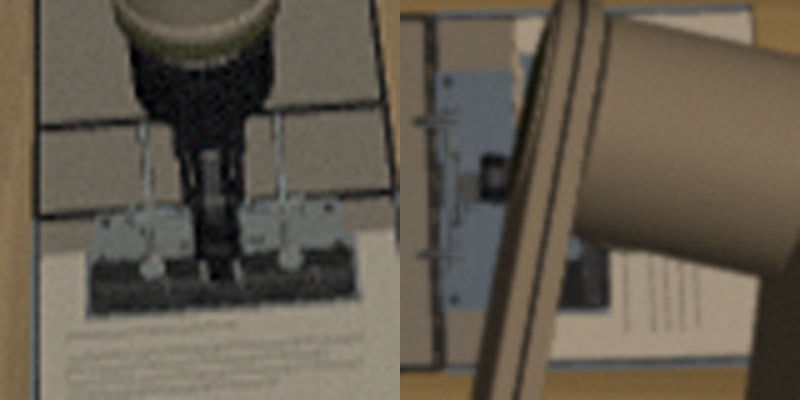

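In the side view the front finger, at (220,270), sits mid-way between the rivets at (152,265) and (290,257). I'll go down to just above the strip.

Request:
carry_out(
  increments=[
    [[-0.0004,0.0003,0.0118],[0,-0.0007,0.0034],0.35],
    [[-0.0004,0.0003,0.0118],[0,-0.0007,0.0034],0.4],
    [[-0.0003,0.0003,0.009],[0,0,0.003],0.45],
    [[0,0,0],[0,0,0],0.48],
    [[0,0,0],[0,0,0],0.48],
  ],
)

```text
time: 8.15
tool_pos: [514.1, -58.5, 39.8]
tcp_rot: [179.9, -0.2, 2.1]
ft_force: [0.2, -0.7, -0.2]
finger_gap: 44.2
```

Run:
```python
from h import *
plan([513,-58,35.5],2.1,step=15);print(r.sense()['ft_force'])
```

```text
[[-0.0011, -0.0005, 0.0043], [0.001, -0.0034, -0.0]]
n 1 from [514.1 -58.5  39.8] [180.    0.    2.1]
[ 0.20169975 -0.74842207 -0.19599165]
```

Request:
carry_out(
  increments=[
    [[-0.001,0,0.0035],[0,-0.003,0],0.48],
    [[0,0,0.001],[0,0,0],0.48],
    [[0,0,0],[0,0,0],0.48],
  ],
)

```text
time: 8.45
tool_pos: [513.2, -58.6, 35.2]
tcp_rot: [179.9, -0.0, 2.1]
ft_force: [0.4, -0.1, -0.4]
finger_gap: 44.3
```

Now I'll close gently, then look.

Request:
carry_out(
  increments=[
    [[0,0,0],[0,0,0],0.56],
    [[0,0,0],[0,0,0],0.65],
    [[0,0,0],[0,0,0],0.8],
    [[0,0,0],[0,0,0],1],
    [[0,0,0],[0,0,0],1],
  ],
  newtons=60,
)

```text
time: 8.95
tool_pos: [513.6, -58.6, 35.8]
tcp_rot: [179.9, -0.1, 2.1]
ft_force: [0.6, 0.2, -0.6]
finger_gap: 30.9
```

Run:
```python
from h import *
q=r.sense();print(q['ft_force'],q['finger_gap'],q['tool_pos'])
s=snap('side','side8')
cv2.imwrite('pics/v8.png',cv2.resize(s['image'][190:270,200:280],(600,600),interpolation=2))
```

```text
[ 0.56806655  0.18081443 -0.61330014] 30.901098202394838 [513.61300436 -58.62836863  35.84812145]
```

View pics/v8.png

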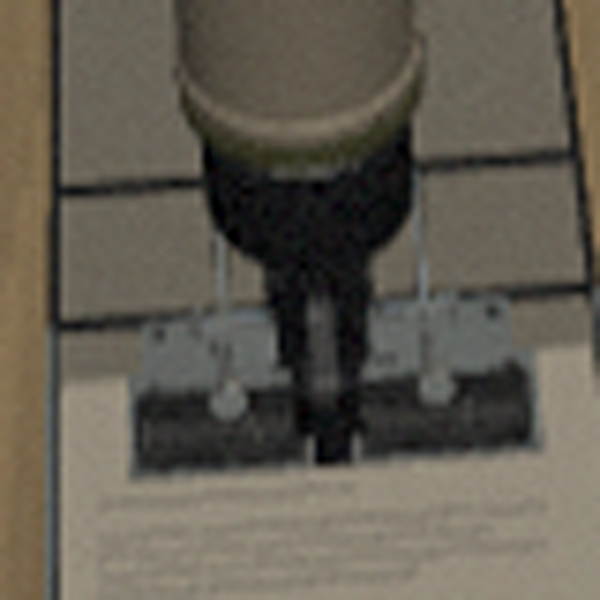

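The finger sits at the arm's front edge (332,455), gap 30.9 mm on the 33 mm arm. I'll lift straight up.

Request:
carry_out(
  increments=[
    [[0,0,-0.004],[0,0,0],1],
    [[0,0,-0.006],[0,0,0],1],
    [[0,0,-0.008],[0,0,0],1],
    [[0,0,-0.01],[0,0,0],1],
    [[0,0,-0.01],[0,0,0],1],
    [[0,0,-0.01],[0,0,0],1],
    [[0,0,0],[0,0,0],1],
  ],
  newtons=80,
)

```text
time: 9.7
tool_pos: [513.8, -58.6, 88.9]
tcp_rot: [179.9, -0.1, 2.1]
ft_force: [0.7, 0.3, -1.6]
finger_gap: 30.2
```

Run:
```python
from h import *
q=r.sense();print(q['ft_force'],q['wrist_torque'],q['finger_gap'],q['tool_pos'],q['tcp_rot'])
s=snap('side','side9')
cv2.imwrite('pics/v9.png',cv2.resize(s['image'][180:260,200:280],(600,600),interpolation=2))
plan([513,-58,150],2.1,step=20)
```

```text
[ 0.65431695  0.32308909 -1.59655969] [-0.02241825 -0.07402247 -0.03324712] 30.171039966306278 [513.83707964 -58.63006173  88.93301757] [ 1.79916015e+02 -1.15301298e-01  2.10477780e+00]
[[-0.0001, -0.0001, -0.0155], [0.0003, -0.0003, 0.0]]
[[-0.0001, -0.0001, -0.0155], [0.0003, -0.0003, 0.0]]
[[-0.0001, -0.0001, -0.0155], [0.0003, -0.0003, 0.0]]
[[-0.0001, -0.0001, -0.0154], [0.0003, -0.0003, 0.0]]
n 4 from [513.5 -58.6  88.2] [180.    0.    2.1]
```

View pics/v9.png

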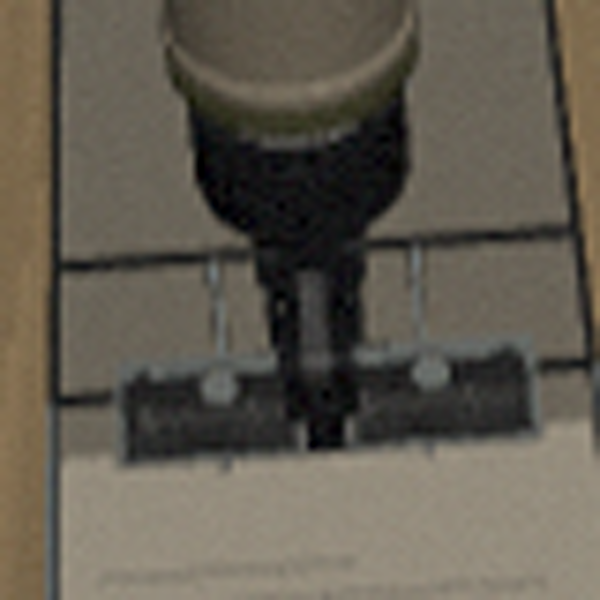

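The punch is off and level, with the post tops visible below it at (226,465) and (430,452). I'll rise and carry it to the tray.

Request:
carry_out(
  increments=[
    [[0,0,-0.015],[0,0,0],1],
    [[0,0,-0.015],[0,0,0],1],
    [[0,0,-0.01],[0,0,0],1],
    [[0,0,0],[0,0,0],1],
  ],
)

```text
time: 10.15
tool_pos: [512.6, -58.3, 130.5]
tcp_rot: [180.0, 0.0, 2.1]
ft_force: [-0.6, -0.8, -2.0]
finger_gap: 30.2
```

Run:
```python
from h import *
plan([480,-342,125],-15,step=28)
```

```text
[[-0.0039, 0.0257, 0.0005], [0.0001, 0.0, 0.0271]]
[[-0.0032, 0.0258, 0.0005], [0.0001, 0.0, 0.0271]]
[[-0.0025, 0.0258, 0.0005], [0.0001, 0.0, 0.0271]]
[[-0.0018, 0.0259, 0.0005], [0.0001, 0.0, 0.0271]]
[[-0.0011, 0.0259, 0.0005], [0.0001, 0.0, 0.0271]]
[[-0.0004, 0.026, 0.0005], [0.0001, 0.0, 0.0271]]
[[0.0003, 0.026, 0.0005], [0.0001, 0.0, 0.0271]]
[[0.001, 0.0259, 0.0005], [0.0001, 0.0, 0.0271]]
[[0.0017, 0.0259, 0.0005], [0.0001, 0.0, 0.0271]]
[[0.0024, 0.0258, 0.0005], [0.0001, 0.0, 0.0271]]
[[0.0031, 0.0258, 0.0005], [0.0001, 0.0, 0.0271]]
n 11 from [512.6 -58.3 130.5] [180.   0. -15.]
```

Run:
```python
from h import *
q=r.sense();print(q['time'],q['tool_pos'],q['tcp_rot'],q['finger_gap'])
```

```text
10.15 [512.57711747 -58.3176369  130.50810324] [1.79954450e+02 3.57984995e-02 2.10741527e+00] 30.246398298062957
```

The state hasn't changed, so I'll carry on.

Request:
carry_out(
  increments=[
    [[-0.0039,0.0257,0],[0,0,0.0271],1],
    [[-0.0032,0.0258,0],[0,0,0.0271],1],
    [[-0.0025,0.0258,0],[0,0,0.0271],1],
    [[-0.0018,0.0259,0],[0,0,0.0271],1],
    [[-0.0011,0.0259,0],[0,0,0.0271],1],
    [[-0.0004,0.026,0],[0,0,0.0271],1],
    [[0.0003,0.026,0],[0,0,0.0271],1],
    [[0.001,0.0259,0],[0,0,0.0271],1],
    [[0.0017,0.0259,0],[0,0,0.0271],1],
    [[0.0024,0.02,0],[0,0,0.0271],1],
    [[0.0031,0.012,0],[0,0,0.0271],1],
    [[0,0,0],[0,0,0],1],
  ],
)

```text
time: 11.35
tool_pos: [480.1, -331.0, 125.8]
tcp_rot: [-179.9, 0.3, -15.6]
ft_force: [-0.8, -0.6, -1.8]
finger_gap: 30.2
```

Run:
```python
from h import *
plan([480,-342,80],-15,step=18)
```

```text
[[0.001, 0.0036, 0.0152], [-0.0006, 0.0019, -0.0033]]
[[0.001, 0.0036, 0.0152], [-0.0006, 0.0019, -0.0033]]
[[0.001, 0.0036, 0.0152], [-0.0006, 0.0019, -0.0033]]
n 3 from [ 480.1 -331.   125.8] [-180.    0.  -15.]
```

Request:
carry_out(
  increments=[
    [[0.001,0.0036,0.014],[-0.0006,0.0019,-0.0033],1],
    [[0.001,0.0036,0.014],[-0.0006,0.0019,-0.0033],1],
    [[0.001,0.0025,0.014],[-0.0006,0.0019,-0.0033],1],
    [[0,0,0],[0,0,0],1],
    [[0,0,0],[0,0,0],1],
  ],
)

```text
time: 11.85
tool_pos: [479.9, -337.5, 77.4]
tcp_rot: [-179.8, 0.2, -14.7]
ft_force: [0.1, -0.4, -1.3]
finger_gap: 30.2
```

Run:
```python
from h import *
plan([480,-342,40],-15,step=15)
s=snap('side','side10');t=snap('top','top10')
a=cv2.resize(s['image'][280:380,180:290],(440,400),interpolation=2);b=cv2.resize(t['image'][200:320,390:490],(333,400),interpolation=2)
cv2.imwrite('pics/v10.png',np.hstack([a,b]))
```

```text
[[0.0005, 0.0015, 0.0125], [-0.0009, 0.0012, 0.0017]]
[[0.0004, 0.0015, 0.0125], [-0.0009, 0.0012, 0.0017]]
[[0.0004, 0.0015, 0.0125], [-0.0009, 0.0012, 0.0017]]
n 3 from [ 479.9 -337.5   77.4] [-180.    0.  -15.]
```

View pics/v10.png

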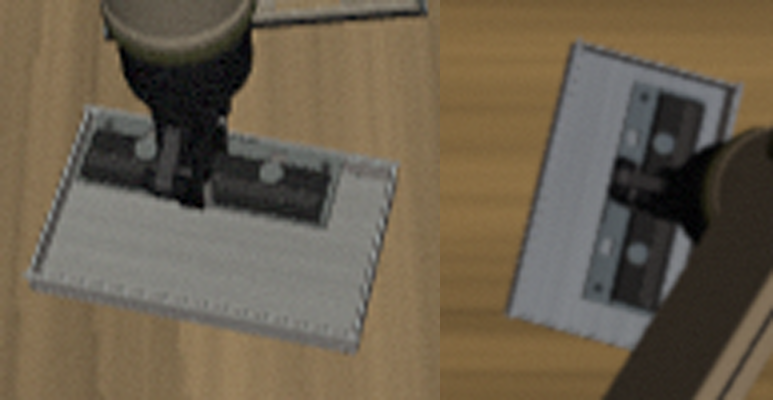

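The punch hangs over the tray parallel to it; in the top view its ends at (665,90) and (630,305) are inside the walls. I'll lower it.

Request:
carry_out(
  increments=[
    [[0.0005,0.0015,0.0125],[-0.0009,0.0012,0.0017],1],
    [[0.0004,0.0012,0.0125],[-0.0009,0.0012,0.0017],1],
    [[0.0004,0.001,0.0125],[0,0,0],1],
    [[0,0,0.0125],[0,0,0],1],
    [[0,0,0.006],[0,0,0],1],
    [[0,0,0],[0,0,0],1],
    [[0,0,0],[0,0,0],1],
  ],
)

```text
time: 12.65
tool_pos: [480.5, -341.7, 17.1]
tcp_rot: [-180.0, 0.0, -14.9]
ft_force: [0.2, -1.2, -1.8]
finger_gap: 30.1
```

Run:
```python
from h import *
plan([480,-341,9.8],-15,step=5);print(r.sense()['ft_force'])
```

```text
[[-0.0003, -0.0003, 0.0036], [-0.0002, 0.0, 0.0008]]
[[-0.0003, -0.0003, 0.0036], [-0.0002, 0.0, 0.0008]]
n 2 from [ 480.5 -341.7   17.1] [-180.    0.  -15.]
[ 0.1605033  -1.17470787 -1.76546019]
```

Request:
carry_out(
  increments=[
    [[0,0,0.003],[0,0,0],1],
    [[0,0,0.002],[0,0,0],1],
    [[0,0,0.001],[0,0,0],1],
    [[0,0,0],[0,0,0],1],
  ],
)

```text
time: 13.05
tool_pos: [481.5, -342.5, 12.2]
tcp_rot: [180.0, -0.1, -14.9]
ft_force: [0.7, 0.6, -1.7]
finger_gap: 30.2
```

Request:
carry_out(
  increments=[
    [[0,0,0.0015],[0,0,0],1],
    [[0,0,0.001],[0,0,0],1],
    [[0,0,0],[0,0,0],1],
  ],
)

```text
time: 13.35
tool_pos: [481.9, -342.8, 10.1]
tcp_rot: [179.9, -0.2, -14.9]
ft_force: [0.1, 0.7, -1.6]
finger_gap: 29.9
```

Request:
carry_out(
  increments=[
    [[0,0,0.001],[0,0,0],1],
    [[0,0,0],[0,0,0],1],
  ],
)

```text
time: 13.55
tool_pos: [482.2, -343.0, 10.2]
tcp_rot: [179.9, -0.2, -14.9]
ft_force: [0.5, 0.5, -1.6]
finger_gap: 30.1
```

Run:
```python
from h import *
q=r.sense();print(q['tool_pos'],q['ft_force'])
```

```text
[ 482.1790094  -342.99119975   10.1979898 ] [ 0.46480413  0.51660375 -1.61640702]
```

Request:
carry_out(
  increments=[
    [[0,0,0.0015],[0,0,0],1],
    [[0,0,0.001],[0,0,0],1],
    [[0,0,0],[0,0,0],1],
  ],
)

```text
time: 13.85
tool_pos: [482.8, -343.5, 10.3]
tcp_rot: [179.9, -0.3, -14.9]
ft_force: [-0.9, -0.3, -1.3]
finger_gap: 30.6
```

Request:
carry_out(
  increments=[
    [[-0.001,0,0.003],[0,0.004,0],1],
    [[0,0,0],[0,0,0],1],
  ],
)

```text
time: 14.05
tool_pos: [483.4, -344.0, 10.6]
tcp_rot: [179.8, -0.7, -14.9]
ft_force: [-1.1, 0.4, -2.4]
finger_gap: 30.2
```

Run:
```python
from h import *
q=r.sense();print(q['tool_pos'],q['ft_force'],q['tcp_rot'])
s=snap('side','side11')
cv2.imwrite('pics/v11.png',cv2.resize(s['image'][290:380,180:290],(733,600),interpolation=2))
```

```text
[ 483.38679206 -343.97251985   10.61560372] [-1.13565292  0.405611   -2.42377332] [179.84970153  -0.66565014 -14.87816538]
```

View pics/v11.png

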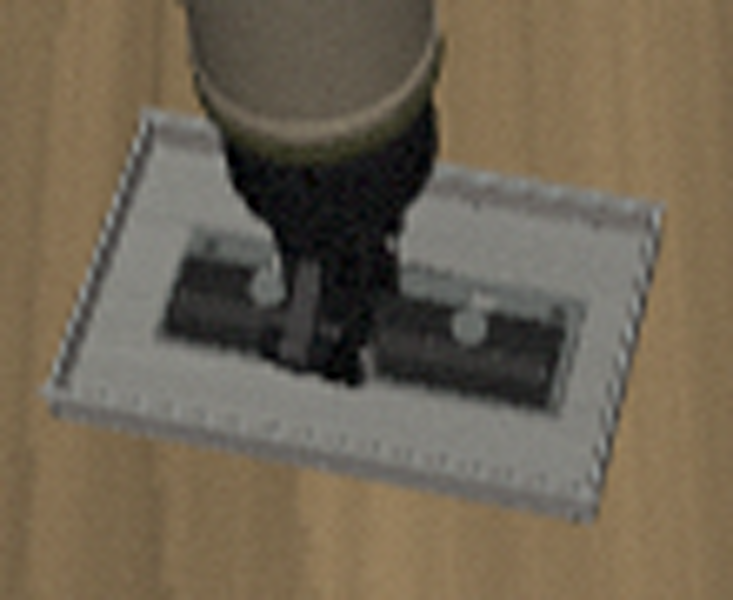

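Run:
```python
from h import *
q=r.sense();print(q)
# where would punch be if underside z=3 vs observed: corners of base, side view pixels (crop 6.667x)
s=load('side11')
for uv in((585,300),(560,412),(157,337),(195,228)):
    p=(180+uv[0]/6.667-.4,290+uv[1]/6.667-.4); print(onz(s,p,3).round(1),onz(s,p,7).round(1))
```

```text
{'time': 14.1, 'joint_pos': array([-40.480325  ,  17.96521871,  97.53186618,   0.16447619,
        63.81360467,  64.32887162]), 'qd': array([-0.11289249,  0.5475876 ,  0.2222531 , -0.15524589, -0.72352713,
        0.06946038]), 'joint_efforts': array([-5.88610768e-02, -5.92973542e+01, -4.25867736e+01, -2.40033661e-02,
        1.12639577e-01, -2.62416940e-02]), 'tool_pos': array([ 483.54785438, -344.15361583,   10.61172163]), 'tcp_rot': array([179.83522699,  -0.68550136, -14.87990527]), 'ft_force': array([ 1.08733274, -0.68022418, -1.06591466]), 'wrist_torque': array([-0.04130694,  0.00374345, -0.00606275]), 'finger_gap': 29.806413884279614}
[ 569.5 -330.     3. ] [ 569.5 -332.3    7. ]
[ 558.  -376.9    3. ] [ 558. -379.    7.]
[ 403.7 -336.3    3. ] [ 404.2 -338.5    7. ]
[ 416.8 -289.2    3. ] [ 417.3 -291.6    7. ]
```

Request:
carry_out(
  increments=[
    [[-0.002,-0.001,0.005],[0.002,0.012,0],1],
    [[0,0,0.003],[0,0,0],1],
  ],
)

```text
time: 14.3
tool_pos: [484.6, -344.9, 9.9]
tcp_rot: [179.8, -1.7, -14.8]
ft_force: [-11.7, 8.0, 24.4]
finger_gap: 30.0
```

Run:
```python
from h import *
q=r.sense();print(q['tool_pos'],q['ft_force'],q['tcp_rot'],q['wrist_torque'])
```

```text
[ 484.55503748 -344.89862461    9.85179863] [-11.72455502   8.02825895  24.40941981] [179.80829179  -1.68083029 -14.84156874] [1.61014432 1.88563159 0.1236665 ]
```

The punch is firmly on the tray floor at 24 N. My tilt correction had the wrong sign. I'll back off 2 mm, level the tool and set it down again softly.

Request:
carry_out(
  increments=[
    [[0,0,-0.001],[0.002,-0.025,0],1],
    [[0,0,-0.001],[0,0,0],1],
    [[0,0,0],[0,0,0],1],
  ],
)

```text
time: 14.6
tool_pos: [484.8, -345.3, 12.3]
tcp_rot: [179.9, -0.4, -14.9]
ft_force: [0.2, 0.6, -1.7]
finger_gap: 30.1
```

Run:
```python
from h import *
q=r.sense();print(q['tool_pos'],q['ft_force'],q['tcp_rot'],q['wrist_torque'])
plan([484,-344,9.8],-15)
```

```text
[ 484.75970032 -345.28289381   12.25954008] [ 0.2204151   0.58378609 -1.74754855] [179.889382    -0.35514217 -14.85092588] [ 0.00156537  0.02974715 -0.04607247]
[[-0.0011, -0.0011, 0.0025], [0.0019, -0.0062, 0.0026]]
n 1 from [ 484.8 -345.3   12.3] [180.   0. -15.]
```

Request:
carry_out(
  increments=[
    [[-0.001,-0.001,0.001],[0.002,-0.008,0],1],
    [[0,0,0.0015],[0,-0.002,0],1],
    [[0,0,0],[0,0,0],1],
  ],
)

```text
time: 14.9
tool_pos: [483.5, -343.6, 10.0]
tcp_rot: [-180.0, 0.3, -14.9]
ft_force: [0.5, -1.0, -0.9]
finger_gap: 30.2
```

Run:
```python
from h import *
q=r.sense();print(q['tool_pos'],q['ft_force'],q['tcp_rot'],q['wrist_torque'])
```

```text
[ 483.52624241 -343.59596207   10.01321586] [ 0.52703406 -1.03684639 -0.93911958] [-179.95024001    0.29236098  -14.85227995] [-0.21220783 -0.06029782 -0.01189242]
```

Request:
carry_out(
  increments=[
    [[0,0,0.001],[0,0.004,0],1],
    [[0,0,0],[0,0,0],0.6],
    [[0,0,0],[0,0,0],0.5],
    [[0,0,0],[0,0,0],0.42],
    [[0,0,0],[0,0,0],0.42],
  ],
)

```text
time: 15.4
tool_pos: [483.2, -343.3, 8.7]
tcp_rot: [-179.9, 0.1, -14.9]
ft_force: [0.3, 0.6, 0.2]
finger_gap: 49.6
```

Run:
```python
from h import *
q=r.sense();print(q['tool_pos'],q['ft_force'],q['tcp_rot'],q['finger_gap'])
s=snap('side','side12')
cv2.imwrite('pics/v12.png',cv2.resize(s['image'][290:380,180:290],(733,600),interpolation=2))
```

```text
[ 483.15045432 -343.25853193    8.70790007] [0.32590944 0.61782574 0.24732416] [-1.79919499e+02  9.61905008e-02 -1.48505357e+01] 49.5505201111248
```

View pics/v12.png

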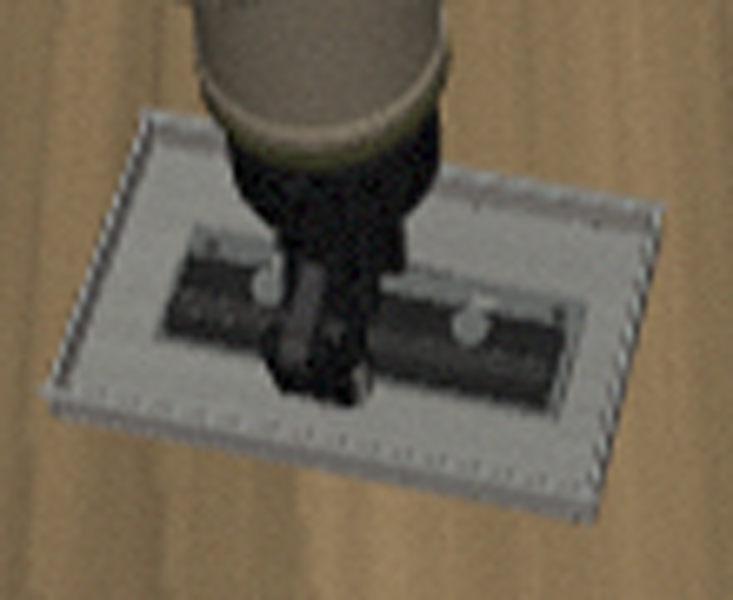

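The fingers are open around the arm, at (360,390), and the punch lies in the tray. I'll rise straight up.

Request:
carry_out(
  increments=[
    [[0,0,-0.006],[0,0,0],0.42],
    [[0,0,-0.015],[0,0,0],0.42],
    [[0,0,-0.03],[0,0,0],0.42],
    [[0,0,-0.04],[0,0,0],0.42],
    [[0,0,-0.045],[0,0,0],0.42],
    [[0,0,-0.045],[0,0,0],0.42],
    [[0,0,0],[0,0,0],0.42],
  ],
)

```text
time: 16.15
tool_pos: [482.5, -342.8, 201.2]
tcp_rot: [-179.9, 0.1, -14.8]
ft_force: [0.1, -0.2, 0.9]
finger_gap: 49.7
```

Run:
```python
from h import *
s=snap('side','side13')
cv2.imwrite('pics/v13.png',cv2.resize(s['image'][180:380,170:310],(560,600),interpolation=2))
plan(fw(-56,0,190),92.1,step=40)
```

```text
[[-0.0048, -0.0257, 0.0007], [-0.0005, 0.0001, -0.1333]]
[[-0.0013, -0.0261, 0.0007], [-0.0005, 0.0001, -0.1333]]
[[0.0022, -0.0261, 0.0007], [-0.0005, 0.0001, -0.1333]]
[[0.0056, -0.0256, 0.0007], [-0.0005, 0.0001, -0.1333]]
[[0.009, -0.0246, 0.0006], [-0.0005, 0.0001, -0.1333]]
[[0.0121, -0.0232, 0.0006], [-0.0005, 0.0001, -0.1333]]
[[0.0151, -0.0214, 0.0006], [-0.0005, 0.0001, -0.1333]]
[[0.0178, -0.0192, 0.0006], [-0.0005, 0.0001, -0.1333]]
[[0.0202, -0.0166, 0.0006], [-0.0005, 0.0001, -0.1333]]
[[0.0222, -0.0138, 0.0006], [-0.0005, 0.0001, -0.1333]]
[[0.0239, -0.0107, 0.0006], [-0.0005, 0.0001, -0.1333]]
[[0.0251, -0.0074, 0.0006], [-0.0005, 0.0001, -0.1333]]
[[0.0259, -0.004, 0.0006], [-0.0005, 0.0001, -0.1333]]
[[0.0262, -0.0006, 0.0006], [-0.0005, 0.0001, -0.1333]]
n 14 from [ 481.6 -342.   198.1] [-180.     0.    92.1]
```

View pics/v13.png

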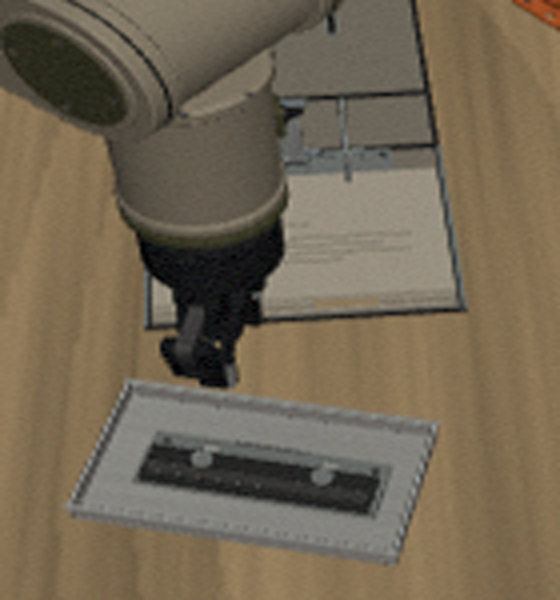

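The punch lies flat and right way up in the tray, centred at about (262,473). Next I'll go back to the lever.

Request:
carry_out(
  increments=[
    [[-0.0048,-0.0257,0],[0,0,-0.1333],0.42],
    [[-0.0013,-0.0261,0],[0,0,-0.1333],0.42],
    [[0.0022,-0.0261,0],[0,0,-0.1333],0.42],
    [[0.0056,-0.0256,0],[0,0,-0.1333],0.42],
    [[0.009,-0.0246,0],[0,0,-0.1333],0.42],
    [[0.0121,-0.0232,0],[0,0,-0.1333],0.42],
    [[0.0151,-0.0214,0],[0,0,-0.1333],0.42],
    [[0.0178,-0.0192,0],[0,0,-0.1333],0.42],
    [[0.0202,-0.0166,0],[0,0,-0.1333],0.42],
    [[0.0222,-0.0138,0],[0,0,-0.1333],0.42],
    [[0.0239,-0.0107,0],[0,0,-0.1333],0.42],
    [[0.0251,-0.0074,0],[0,0,-0.1333],0.42],
  ],
)

```text
time: 17.4
tool_pos: [490.8, -17.6, 194.1]
tcp_rot: [-179.1, -0.3, 80.1]
ft_force: [0.7, -0.1, -0.2]
finger_gap: 49.8
```

Run:
```python
from h import *
print(r.sense()['ft_force']);plan(fw(-56,0,150),92.1,step=25)
```

```text
[ 0.72247342 -0.0769854  -0.19928173]
[[0.0145, 0.0039, 0.0147], [-0.0053, -0.0022, -0.07]]
[[0.0142, 0.0048, 0.0147], [-0.0053, -0.0022, -0.07]]
[[0.0139, 0.0057, 0.0147], [-0.0053, -0.0022, -0.07]]
n 3 from [490.8 -17.6 194.1] [-180.     0.    92.1]
```

Request:
carry_out(
  increments=[
    [[0.0145,0.0039,0.014],[-0.0053,-0.0022,-0.07],0.5],
    [[0.0142,0.0048,0.014],[-0.0053,-0.0022,-0.07],0.58],
    [[0.0125,0.0057,0.014],[-0.0053,-0.0022,-0.07],0.58],
    [[0,0,0],[0,0,0],0.58],
    [[0,0,0],[0,0,0],0.58],
  ],
)

```text
time: 17.9
tool_pos: [506.1, 27.5, 148.7]
tcp_rot: [-179.8, -0.0, 93.0]
ft_force: [1.1, 0.1, 0.5]
finger_gap: 36.0
```

Run:
```python
from h import *
plan(fw(-56,0.5,115),92.1,step=20)
```

```text
[[-0.0021, 0.0017, 0.0169], [-0.0021, -0.0004, 0.0083]]
[[-0.0021, 0.0016, 0.0169], [-0.0021, -0.0004, 0.0083]]
n 2 from [506.1  27.5 148.7] [180.    0.   92.1]
```

Request:
carry_out(
  increments=[
    [[-0.0021,0.0017,0.0169],[-0.0021,0,0.0083],0.57],
    [[-0.0021,0.0016,0.0169],[-0.0021,0,0.0083],0.57],
    [[0,0,0],[0,0,0],0.57],
    [[0,0,0],[0,0,0],0.57],
  ],
)

```text
time: 18.3
tool_pos: [510.0, 21.0, 117.1]
tcp_rot: [179.9, 0.0, 91.6]
ft_force: [0.0, 0.0, 1.1]
finger_gap: 36.7
```

Run:
```python
from h import *
plan(fw(-56,0.5,71),92.1,step=10); print(fl(r.sense()['tool_pos']))
s=snap('side','side14')
cv2.imwrite('pics/v14.png',cv2.resize(s['image'][170:250,200:280],(600,600),interpolation=2))
```

```text
[[0.0005, -0.0001, 0.0092], [0.0004, 0.0, -0.0017]]
[[0.0005, -0.0001, 0.0092], [0.0004, 0.0, -0.0017]]
[[0.0005, -0.0001, 0.0092], [0.0004, 0.0, -0.0017]]
[[0.0005, -0.0001, 0.0092], [0.0004, 0.0, -0.0017]]
[[0.0005, -0.0001, 0.0092], [0.0004, 0.0, -0.0017]]
n 5 from [510.   21.  117.1] [180.    0.   92.1]
[-53.49544173   0.89700145 117.12751056]
```

View pics/v14.png

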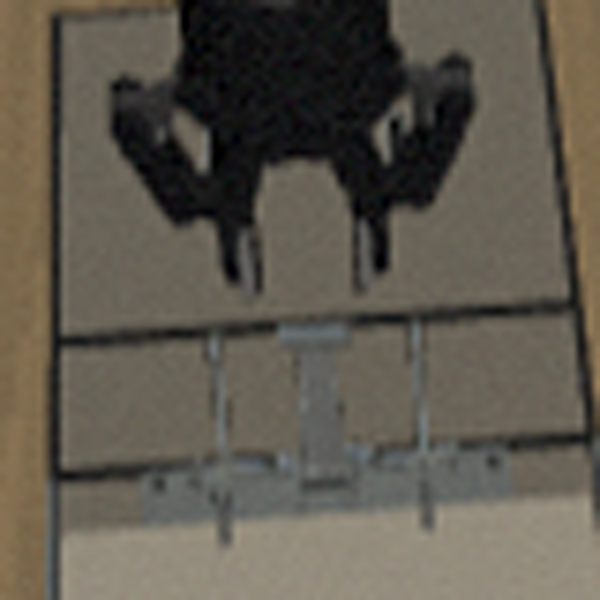

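The fingers at (248,290) and (370,285) straddle the bar, (280–348,333), inside the open rings at x=217 and 420. I'll descend.

Request:
carry_out(
  increments=[
    [[0.0005,0,0.0095],[0.0004,0,-0.0017],0.57],
    [[0.0005,0,0.0095],[0.0004,0,-0.0017],0.57],
    [[0.0005,0,0.0095],[0.0004,0,-0.0017],0.57],
    [[0.0005,0,0.0095],[0,0,0],0.57],
    [[0.0003,0,0.005],[0,0,0],0.57],
    [[0,0,0],[0,0,0],0.57],
  ],
)

```text
time: 18.95
tool_pos: [510.8, 23.2, 72.3]
tcp_rot: [179.8, 0.0, 91.9]
ft_force: [-0.2, -0.7, 0.4]
finger_gap: 36.9
```

Run:
```python
from h import *
plan(fw(-56,0.5,71),92.1,step=10); print(fl(r.sense()['tool_pos']),r.sense()['ft_force'])
s=snap('side','side15')
cv2.imwrite('pics/v15.png',cv2.resize(s['image'][170:250,200:280],(600,600),interpolation=2))
```

```text
[[0.0003, -0.0013, 0.0013], [0.0029, 0.0003, -0.0034]]
n 1 from [510.8  23.2  72.3] [180.    0.   92.1]
[-55.7029852    1.77661227  72.31886698] [-0.19640026 -0.73573202  0.43971854]
```

View pics/v15.png

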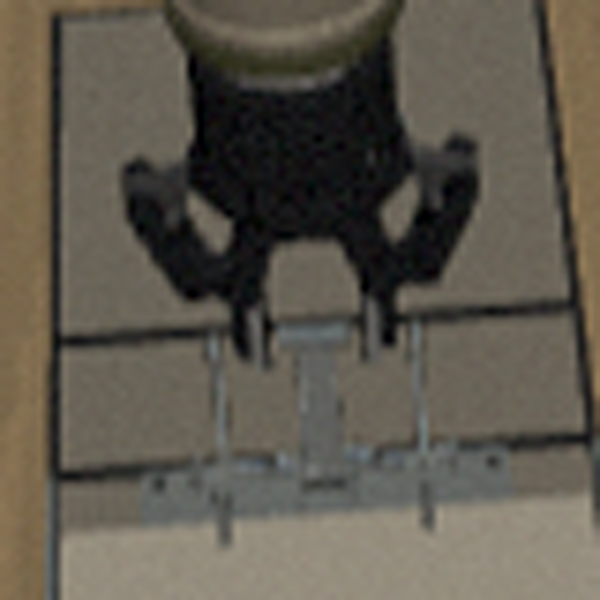

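The pads at (258,335) and (370,330) flank the bar. Close.

Request:
carry_out(
  increments=[
    [[0,-0.001,0.003],[0.002,0,0],0.57],
    [[0,0,0],[0,0,0],0.7],
    [[0,0,0],[0,0,0],0.85],
    [[0,0,0],[0,0,0],1],
    [[0,0,0],[0,0,0],1],
  ],
  newtons=70,
)

```text
time: 19.5
tool_pos: [510.0, 23.2, 69.9]
tcp_rot: [179.9, 0.0, 91.9]
ft_force: [0.5, 0.3, -2.8]
finger_gap: 25.1
```

Run:
```python
from h import *
q=r.sense();print(fl(q['tool_pos']),q['ft_force'],q['finger_gap'])
```

```text
[-55.71981722   0.99027538  69.92564757] [ 0.48978851  0.294057   -2.84738068] 25.10532979739414
```

Request:
carry_out(
  increments=[
    [[0.0064,0,0.0024],[0,0,0],1],
    [[0.006,0,0.0031],[0,0,0],1],
    [[0.0058,0,0.0037],[0,0,0],1],
    [[0.0053,0,0.0042],[0,0,0],1],
    [[0.0049,0,0.0047],[0,0,0],1],
    [[0,0,0],[0,0,0],1],
  ],
)

```text
time: 20.1
tool_pos: [509.3, 47.1, 57.5]
tcp_rot: [-180.0, 0.6, 92.0]
ft_force: [-3.2, -9.1, 2.1]
finger_gap: 25.5
```

Run:
```python
from h import *
q=r.sense();p=fl(q['tool_pos']);print(p,q['ft_force'],q['finger_gap'],q['tcp_rot'],np.hypot(p[0]+36,p[2]+12.6-18))
s=snap('side','side16')
cv2.imwrite('pics/v16.png',cv2.resize(s['image'][170:250,200:280],(600,600),interpolation=2))
```

```text
[-79.63824255   1.19783215  57.45855923] [-3.1502429  -9.07153192  2.13256101] 25.518481717158394 [-179.99851499    0.64831011   91.97952907] 67.92930002844545
```

View pics/v16.png

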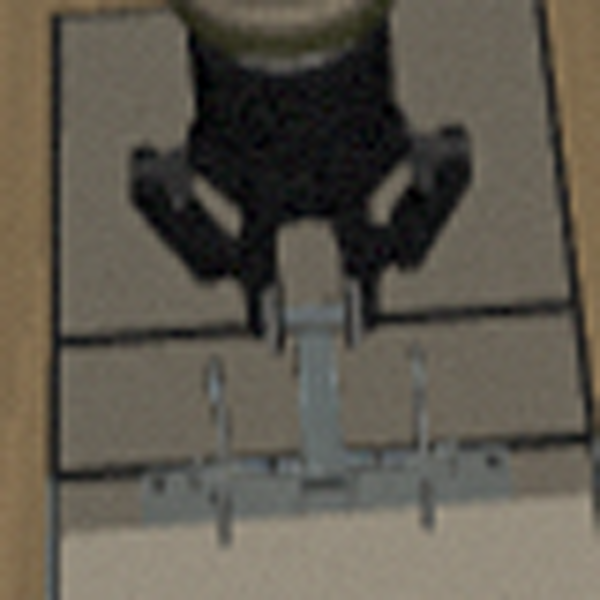

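The bar is still held at (315,318) and the rings are coming over at (215,385). I'll continue down.

Request:
carry_out(
  increments=[
    [[0.0053,0,0.0055],[0,0,0],1],
    [[0.0045,0,0.006],[0,0,0],1],
    [[0.004,0,0.0062],[0,0,0],1],
    [[0.0034,0,0.0065],[0,0,0],1],
    [[0.0028,0,0.0065],[0,0,0],1],
    [[0.002,0,0.0065],[0,0,0],1],
    [[0,0,0],[0,0,0],1],
  ],
)

```text
time: 20.85
tool_pos: [508.2, 72.1, 27.5]
tcp_rot: [-179.9, 0.6, 92.2]
ft_force: [-1.7, -6.0, 0.4]
finger_gap: 25.0
```

Run:
```python
from h import *
q=r.sense();p=fl(q['tool_pos']);print(p,q['ft_force'],q['finger_gap'],q['tcp_rot'],np.hypot(p[0]+36,p[2]+12.6-18))
```

```text
[-104.63627563    0.98873269   27.46130821] [-1.67345073 -6.02505799  0.36241446] 25.004247774059003 [-179.88064848    0.58720122   92.17605752] 72.09465758791399
```

Request:
carry_out(
  increments=[
    [[-0.0015,0,0.005],[0,0,0],1],
    [[-0.0005,0,0.004],[0,0,0],1],
    [[0,0,0],[0,0,0],1],
  ],
)

```text
time: 21.15
tool_pos: [508.3, 75.2, 20.7]
tcp_rot: [-179.9, 0.2, 92.2]
ft_force: [-3.3, -6.6, -2.5]
finger_gap: 25.0
```

Run:
```python
from h import *
q=r.sense();p=fl(q['tool_pos']);print(p,q['ft_force'],q['finger_gap'],q['tcp_rot'],np.hypot(p[0]+36,p[2]+12.6-18))
s=snap('side','side17')
cv2.imwrite('pics/v17.png',cv2.resize(s['image'][170:250,200:280],(600,600),interpolation=2))
```

```text
[-107.77073768    1.21791406   20.73147119] [-3.34334166 -6.64723234 -2.46417606] 24.973100524538786 [-1.79895216e+02  1.53440911e-01  9.22418474e+01] 73.39000474537582
```

View pics/v17.png

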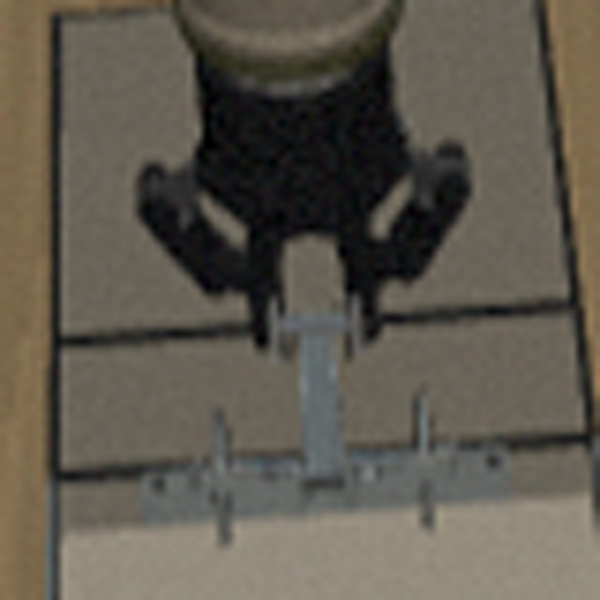

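The bar has slipped a little in the pads and the lever isn't fully home: the ring tops at (222,412) are short of the posts. I'll correct x and press further.

Request:
carry_out(
  increments=[
    [[-0.005,0,0.003],[0,0,0],1],
    [[-0.003,0,0.005],[0,0,0],1],
    [[0,0,0],[0,0,0],1],
  ],
  newtons=100,
)

```text
time: 21.5
tool_pos: [508.2, 77.6, 15.7]
tcp_rot: [-179.9, -0.8, 92.2]
ft_force: [-1.5, -13.8, -4.1]
finger_gap: 23.9
```

Run:
```python
from h import *
q=r.sense();p=fl(q['tool_pos']);print(p,q['ft_force'],q['finger_gap'],q['tcp_rot'],np.hypot(p[0]+36,p[2]+12.6-18))
s=snap('side','side18')
cv2.imwrite('pics/v18.png',cv2.resize(s['image'][170:250,200:280],(600,600),interpolation=2))
```

```text
[-110.10531006    1.2144582    15.6914126 ] [ -1.53946337 -13.7787921   -4.12812246] 23.92069944816428 [-179.90496      -0.83445868   92.20544345] 74.81650989418978
```

View pics/v18.png

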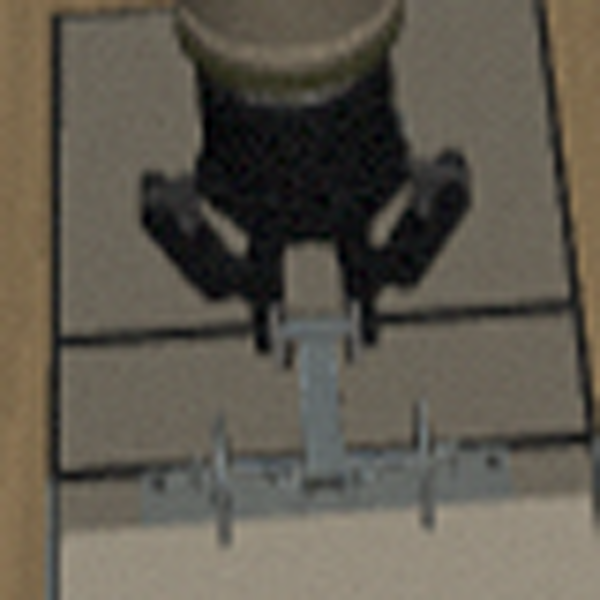

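Request:
carry_out(
  increments=[
    [[-0.006,0,0],[0,-0.012,0],1],
    [[-0.004,0,0],[0,0,0],1],
    [[0,0,0],[0,0,0],1],
  ],
)

```text
time: 21.85
tool_pos: [508.3, 76.8, 18.1]
tcp_rot: [-179.9, -1.0, 92.2]
ft_force: [-3.3, -10.9, -2.6]
finger_gap: 23.5
```

Run:
```python
from h import *
q=r.sense();p=fl(q['tool_pos']);print(p,q['ft_force'],q['wrist_torque'],q['finger_gap'],q['tcp_rot'],q['joint_efforts'])
```

```text
[-109.35440324    1.24881111   18.11810716] [ -3.26414316 -10.92520509  -2.56778061] [-1.8616622  -0.12908577 -0.10237935] 23.543410700165698 [-179.91775737   -1.0157315    92.16743927] [  4.6679087  -50.3542757  -45.3906405    3.55960295  -0.56179561
  -0.18094795]
```

Run:
```python
from h import *
s=snap('side','side19')
cv2.imwrite('pics/v19.png',cv2.resize(s['image'][170:250,200:280],(600,600),interpolation=2))
for a in (0,.1,.2,.3,.4,.5,.6,.8,1.0):
    th=.25+a; p=proj(s,fw(-36-68*np.cos(th),0,18+68*np.sin(th)))[0]; print(a,p.round(1),((p-[200,170])*7.5).round(0))
```

```text
0 [241.2 214.2] [309. 332.]
0.1 [241.1 213.3] [308. 325.]
0.2 [241.  212.5] [308. 319.]
0.3 [240.9 212. ] [307. 315.]
0.4 [240.9 211.6] [307. 312.]
0.5 [240.8 211.5] [306. 311.]
0.6 [240.8 211.6] [306. 312.]
0.8 [240.8 212.5] [306. 319.]
1.0 [240.9 214.3] [307. 332.]
```

View pics/v19.png

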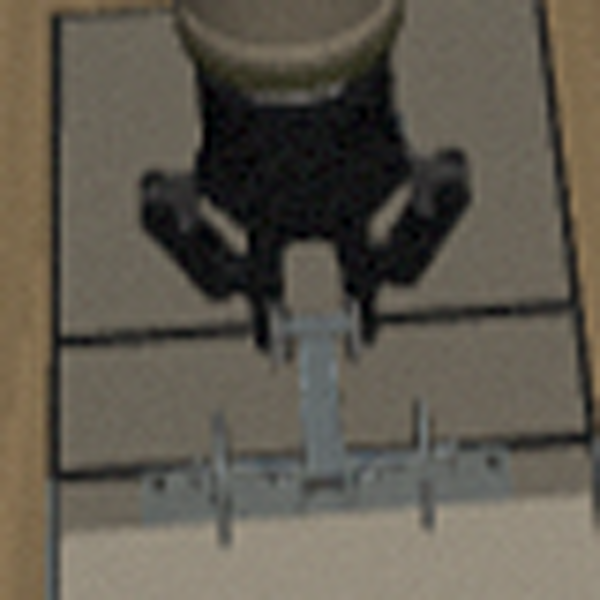

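By projection the bar at row 325 means a lever angle of about 0.1–0.2, below the 0.25 snap point. The pads are pulling on it radially. I'll release it and let it snap home.

Request:
carry_out(
  increments=[
    [[0,0,0],[0,0,0],0.6],
    [[0,0,0],[0,0,0],0.5],
    [[0,0,0],[0,0,0],0.5],
  ],
  newtons=60,
)

```text
time: 22.2
tool_pos: [509.7, 75.6, 18.6]
tcp_rot: [179.9, -1.0, 92.1]
ft_force: [0.3, 0.1, 0.4]
finger_gap: 42.7
```

Run:
```python
from h import *
q=r.sense();p=fl(q['tool_pos']);print(p,q['ft_force'],q['tcp_rot'],q['finger_gap'])
s=snap('side','side20')
cv2.imwrite('pics/v20.png',cv2.resize(s['image'][170:250,200:280],(600,600),interpolation=2))
```

```text
[-108.12145839    2.64005353   18.63788819] [0.34141323 0.14620215 0.35992502] [179.92529063  -0.95175521  92.09384653] 42.70922918086645
```

View pics/v20.png

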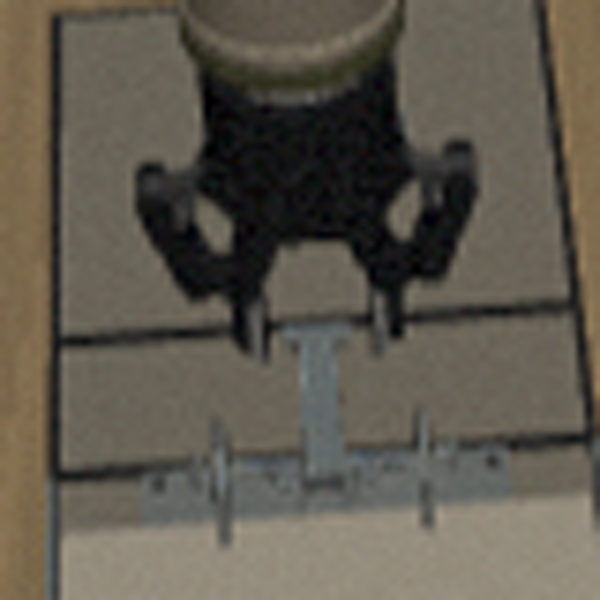

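The lever snapped home: the bar is at row 330, with 332 predicted for locked. I'll retreat upward and check.

Request:
carry_out(
  increments=[
    [[0,0,-0.01],[0,0,0],0.45],
    [[0,0,-0.03],[0,0,0],0.45],
    [[0,0,-0.04],[0,0,0],0.45],
    [[0,0,-0.04],[0,0,0],0.6],
    [[0.03,0,-0.03],[0,-0.015,0],1],
    [[0.04,0,0],[0,0,0],1],
    [[0.045,0,0],[0,0,0],1],
    [[0.045,0,0],[0,0,0],1],
    [[0,0,0],[0,0,0],1],
  ],
)

```text
time: 23.15
tool_pos: [506.5, 236.4, 184.2]
tcp_rot: [179.4, -0.2, 91.6]
ft_force: [-0.1, -0.3, 0.3]
finger_gap: -0.0
```

Run:
```python
from h import *
q=r.sense();print(q['tool_pos'],q['tcp_rot'])
s=snap('side','side21');t=snap('top','top21')
a0=load('side0')['image']
f=lambda i:cv2.resize(i[195:255,205:285],(400,300),interpolation=2)
b=lambda i:cv2.resize(i[215:275,275:355],(400,300),interpolation=2)
cv2.imwrite('pics/v21.png',np.vstack([np.hstack([f(a0),f(s['image'])]),np.hstack([b(load('top0')['image']),b(t['image'])])]))
```

```text
[506.47784729 236.40437836 184.21776207] [179.4229211   -0.23943194  91.63504175]
```

View pics/v21.png

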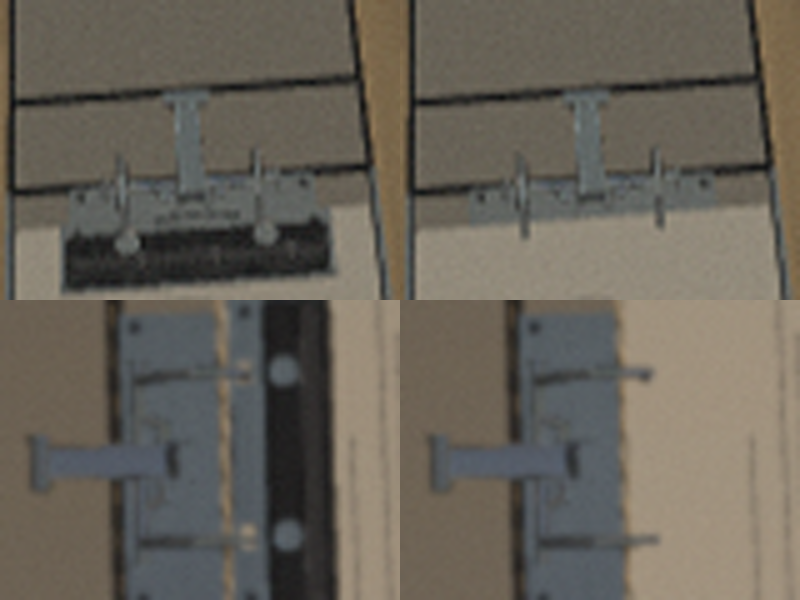

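View pics/side21.png

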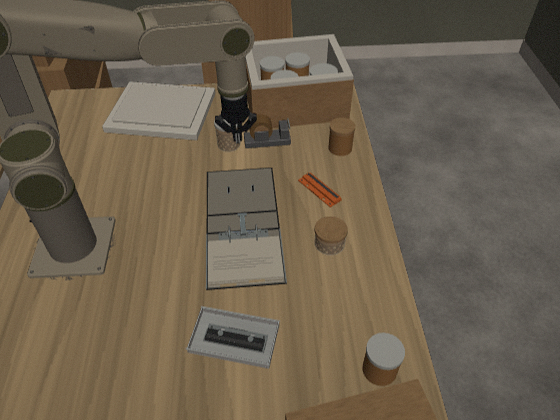

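The lever and rings match the starting closed picture in both views (lever bar at (240,213) and rings on the posts in the side view). The punch lies in the tray at (235,338), the jars and tape stand are where they were, and the arm is clear. I'll hand in.

Run:
```python
from h import *
print(r.hand_in())
```

```text
the job is handed in; nothing more can be done
None
```

The job is handed in at about 23 s of robot time. I lifted the lever until the rings stood open, took the punch off the posts and laid it flat, right way up, in the tray. Then I brought the lever down until it locked and the rings closed.

**Last checks:** in the final pictures the lever bar and rings match the starting closed state in both views. The punch lies inside the tray walls, the jars, tape stand and orange look-alike look unmoved, and the arm is clear of everything.

**What did not go smoothly:**
- **Setting the punch down:** the tool tilted about 1.7° and pressed the punch onto the tray floor at about 24 N. I lifted it 2 mm, levelled the tool and set it down again before letting go.
- **Closing the lever:** the bar slipped in the pads near the end, with about 14 N of sideways pull. At roughly 0.1–0.2 rad I opened the fingers and the lever snapped home by itself. I did not press it again afterwards.

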